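# Put the measuring set away in its tray

### The job

Put the measuring set away in its wooden tray: stand the three steel measuring cups in the square well, nested one inside the other in size order with the largest outside, all three handles lying together through the notch between the two uprights of the divider, and lay the straight steel leveller flat and lengthwise in the long compartment. Do not disturb the timer, the salt shaker or the lemon.

Things in the scene. Friction and masses are not known exactly. Their poses are not given: they have to be found in the camera images.
- cup_large: Steel measuring cup, the largest of three: round, 94 mm across the rim, 88 mm at the foot, 46 mm deep outside, wall 2.5 mm, floor 4.5 mm thick. Origin: centre of the underside, z up. Flat strip handle 14 mm wide, 4 mm thick, level with the rim, along the cup's -x, ending 122 mm from its axis.
- cup_large_handle (a point): Grip point of the large cup's handle: middle of its width and thickness, 92 mm from the bowl's axis, 44 mm above the cup's underside; pinch across the 14 mm width. Axes as the cup's, +x towards the bowl.
- cup_medium: Steel measuring cup, the middle size of three: round, 76 mm across the rim, 70 mm at the foot, 46 mm deep outside, wall 2.5 mm, floor 4.5 mm thick. Origin: centre of the underside, z up. Flat strip handle 14 mm wide, 4 mm thick, level with the rim, along the cup's -x, ending 122 mm from its axis. Stands inside the large cup, 6 mm to spare all round, its underside 4.5 mm above the large cup's.
- cup_medium_handle (a point): Grip point of the medium cup's handle: middle of its width and thickness, 92 mm from the bowl's axis, 44 mm above the cup's underside; pinch across the 14 mm width. Axes as the cup's, +x towards the bowl.
- cup_small: Steel measuring cup, the smallest of three: round, 58 mm across the rim, 52 mm at the foot, 46 mm deep outside, wall 2.5 mm, floor 4.5 mm thick. Origin: centre of the underside, z up. Flat strip handle 14 mm wide, 4 mm thick, level with the rim, along the cup's -x, ending 122 mm from its axis. Stands inside the medium cup, 6 mm to spare all round, its underside 4.5 mm above the medium cup's.
- cup_small_handle (a point): Grip point of the small cup's handle: middle of its width and thickness, 92 mm from the bowl's axis, 44 mm above the cup's underside; pinch across the 14 mm width. Axes as the cup's, +x towards the bowl. When the cups are nested with the handles together, the handles lie one on top of the other, 0.5 mm apart.
- leveller: Flat straight stainless steel bar for levelling a full cup, 160 x 22 x 6 mm (x, y, z), lying flat, with a small hanging hole near one end. Origin: centre of the underside; x along its length.
- tray: Fixed pale wooden drawer insert, 207 x 200 mm (x, y), walls 36 mm high, floor 5 mm thick. Origin: centre of the underside. +y side: 102 x 102 mm cup well at the +x end, a cross divider with a notch, an 82 mm long handle bay at the -x end. -y side: leveller compartment 191 mm long (x), 76 mm wide: no room to open the fingers fully. A 34 mm high wall parts the two sides.
- tray_well (a point): Centre of the floor of the square cup well, 5 mm above the worktop; axes as the tray's. A cup stands here with its handle pointing along the tray's -x, its own axes parallel to the tray's; the large cup then has 4 mm to spare all round.
- tray_notch (a point): Middle of the bottom of the notch in the cross divider, 34 mm above the worktop, 54.5 mm from the well's centre towards the tray's -x; axes as the tray's. The notch is 26 mm wide (y) and open upward, between two uprights 16 mm wide (y) whose tops are 62 mm above the worktop; the rest of the divider is 34 mm high.
- tray_lane (a point): Centre of the floor of the long leveller compartment, 5 mm above the worktop; its length runs along x, axes as the tray's.
- kitchen_timer: Bystander: cream wind-up kitchen timer with a red dial, 68 mm across, 52 mm high. Origin: centre of the underside.
- salt_shaker: Bystander: salt shaker, 44 mm across, 90 mm high. Origin: centre of the underside.
- lemon: Bystander: lemon, 71 x 53 x 51 mm. Origin: underside.

How it is judged:
At the end, for the whole second after the job is handed in: Large cup on the well floor (10 mm of centre), medium standing in it, small in medium (axes 12 mm, floors 10 mm apart at most, tilt under 0.1 rad); handles through the notch (25 mm of its middle line); leveller flat, lengthwise (0.35 rad), 20 x 30 mm of the compartment centre; all at rest (horizontal distance between cup_large and tray_well below 0.01 m and z of cup_large in the frame of tray_well below 0.006 m and horizontal distance between cup_medium and cup_large below 0.012 m and z of cup_medium in the frame of cup_large below 0.01 m and horizontal distance between cup_small and cup_medium below 0.012 m and z of cup_small in the frame of cup_medium below 0.01 m and angle between each of cup_large, cup_medium, cup_small's own z axis and vertical below 0.1 rad and x of each of cup_large_handle, cup_medium_handle, cup_small_handle in the frame of tray_notch below -0.02 m and y of cup_large_handle in the frame of tray_notch between -0.025 and 0.025 m and linear speed of each of cup_large, cup_medium, cup_small, leveller below 0.02 m/s and y of cup_medium_handle in the frame of tray_notch between -0.025 and 0.025 m and y of cup_small_handle in the frame of tray_notch between -0.025 and 0.025 m and x of leveller in the frame of tray_lane between -0.02 and 0.02 m and y of leveller in the frame of tray_lane between -0.03 and 0.03 m and z of leveller in the frame of tray_lane below 0.009 m and angle between the x axis of leveller and the x axis of tray, either way round below 0.35 rad); the robot touches nothing.
It fails at once if the kitchen timer is pushed more than 30 mm from its place (distance of kitchen_timer from where it was at the start of the episode above 0.03 m).
It fails at once if the salt shaker is pushed more than 30 mm from its place (distance of salt_shaker from where it was at the start of the episode above 0.03 m).
It fails at once if the lemon is pushed more than 30 mm from its place (distance of lemon from where it was at the start of the episode above 0.03 m).
It also fails if it takes over 72 s, if anything falls off the work surface, if the arm or the gripper's body presses on something with over 40 N, if the wrist force passes 120 N, or if a joint passes its speed limit or range.

### The arm

A 6-joint arm with a two-finger parallel gripper is mounted at the origin on a cart in front of the work surface, level with it; the furniture and walls round the work are solid. World frame = base frame: x ahead of the robot, y to its left, z up, the work surface at z = 0. Lengths are in m, angles in rad, forces in N, time in s.
With the tool pointing down it reaches from about 0.225 to 0.875 m from the base axis. Payload 3.4 kg.
Tool frame: the origin (TCP) lies on the mounting face of the last link; the fingertips stand 173 mm ahead of it and the grasp point (between the pads) lies 155 mm ahead of it; z points along the fingers, y is the line along which they close (so a half turn about z gives the same grasp; the last joint's range is limited). The gripper opens to 85 mm and grips with 20 to 120 N. Pads are 22 mm wide; open, the fingers measure 114 mm over their backs; the gripper's body (76 mm by 85 mm) begins 54 mm behind the grasp point. The pads swing forward as they close: fully open they stand 13 mm farther back than shut.
Start: joints at [-1.371, 0.276, 1.505, -0, 1.361, -0.121], TCP at [0.181, -0.546, 0.405] pointing down, gripper open.
Joint ranges: [-2.89, 2.89], [-0.75, 2.08], [0.22, 2.7], [-1.18, 4.32], [0.11, 2.71], [-2.7, 2.7]. Speed limits (rad/s): [2.57, 2.57, 3.14, 3.14, 3.14, 3.14].

### API

Orientations are given as a unit quaternion [w, x, y, z].
In Python, from rig import manip gives the robot as it stands.
- The arm moves only by the tool carry_out, never from a script. Its arguments are lists of equal length, an entry for each row: "linear": the shift along the world's x, y, z each as a share of 500 mm, from -1 to 1, a list of three; "angular": the turn, a rotation vector about the world's x, y, z each as a share of 0.08 rad, from -1 to 1, a list of three; "hand": the opening, from 0 (shut) to 1 (fully open). In form: {"linear": [[x, y, z], ...], "angular": [[rx, ry, rz], ...], "hand": [hand, ...]}. A call has 1 to 8 rows; each row shifts and turns the commanded pose from where the row before left it; what a row does not reach is not made up. A row lasts 1/12 s, in which the tool goes at most 41.7 mm and 7.16 degrees, less where a joint would pass 70% of its speed; a pose out of reach is approached as far as the arm can. A call with a number of a shift or a turn outside -1 to 1 is refused whole. A call with a gripper value outside its range is refused whole. The fingers move at their own pace and stop on an object; "force" is the grip in N (left out, the last holds). Time passes only in rows, so rows that do not move let the fingers close. It gives the time, the measured TCP pose, the force, the opening and the grip force at its end, in the units of the state.
- manip.get_state(): the state, without advancing time (a new reading comes with each control period).
- manip.get_image(name): name is "scene" or "side" or "wrist"; returns the picture (480x640x3 uint8, red, green, blue); there is no depth.
- manip.camera_params(name): a dict with "fx", "fy", "cx", "cy" (pixels), "view" (4x4, takes a point from world to camera coordinates); the wrist camera has in their place "hand_eye" (4x4, takes a point from camera to tool coordinates, whose origin is the TCP and whose axes are the flange's). Camera axes: x right, y down, z forward; pixel columns grow to the right and rows downward; lengths in m; the calibration is good to about 2 mm. A picture is of the moment at which its call begins: read the wrist's pose just before it. camera_params takes no time and is no camera call.
- manip.sign_off(): hands the job in; it is judged then, once.
The state is a dict: "clock": time; "qpos": joint angles; "qd": joint speeds; "effort": joint torques, N m; "position": TCP position; "ee_rot": TCP orientation; "contact_force": force on the tool from outside, world axes, zero at the start; "moment": the same for the moment, N m; "width": finger opening in m; "gripper_force": force on a finger pad.
Only numpy, scipy, OpenCV 4.12 (cv2) and the standard library are available. Lean on these libraries where they do the work, as an engineer would, in place of code of your own. Each camera call takes 0.05 s, during which the arm holds its last target. There are 200 camera calls.

## Working session

There is one attempt and no reset: what is moved stays moved. The work goes in short steps, Python scripts to look and compute and a tool call to move; the robot and the scene stay as the last step left them, time stands still between calls to the robot, and variables do not carry over. Pictures are saved under pics/ and viewed, at most 10 in all, crops included, and the job is handed in when it is done.

Besides the shell and the picture viewer there is one more tool, called by a JSON object that holds its "fn" and its "kwargs", one argument or row to a line. carry_out: Moves the arm, as the interface text tells. Its arguments: {"type":"object","properties":{"linear":{"type":"array"},"angular":{"type":"array"},"hand":{"type":"array"},"force":{"type":"number"}},"required":["linear","angular","hand"]}

```bash
mkdir -p pics
python3 - <<'E'
from rig import manip
import cv2,json
s=manip.get_state();print(s)
for n in("scene","side","wrist"):
    p=manip.camera_params(n);print(n,{k:(v.tolist() if hasattr(v,'tolist') else v) for k,v in p.items()})
    cv2.imwrite(f"pics/{n}0.png",manip.get_image(n)[:,:,::-1])
E
```

```text
{'clock': 0.0, 'qpos': array([-1.37100277e+00,  2.76580293e-01,  1.50614076e+00, -2.47531211e-05,
        1.36066197e+00, -1.21023990e-01]), 'qd': array([ 3.72157907e-04,  8.69249120e-04,  4.92519299e-04, -7.76706389e-05,
       -4.84993309e-04, -9.02084679e-04]), 'effort': array([-7.09517026e-04, -4.16766679e+01, -2.45802748e+01, -2.31081349e-04,
        1.11913652e-02,  1.12533607e-05]), 'position': array([ 0.18125681, -0.54545994,  0.40384476]), 'ee_rot': array([-8.94014983e-04,  9.87161267e-01,  1.59724238e-01, -4.73401896e-05]), 'contact_force': array([ 0.15933111, -0.08120572,  0.35226826]), 'moment': array([ 0.03884647, -0.00556993, -0.0069936 ]), 'gripper_force': 0.0, 'width': 0.08538526569308438}
scene {'fx': 527.9538892175717, 'fy': 527.9538892175717, 'cx': 322.88143224567546, 'cy': 230.7542861301114, 'view': [[-0.834997489309355, -0.5501405010678654, 0.011163419362866977, 0.4301286921172753], [-0.3274681848144269, 0.480519242675101, -0.8135513784348789, 0.2401218300109306], [0.4422033251587075, -0.6829690230923693, -0.5813858724761353, 1.4342044725239118], [0.0, 0.0, 0.0, 1.0]]}
side {'fx': 551.5100460752469, 'fy': 551.5100460752469, 'cx': 324.53806570903294, 'cy': 230.64381497876587, 'view': [[-0.9029560585349063, -0.42965971134487163, 0.007930246033280353, 0.47561312212607726], [-0.23043825370374674, 0.4685387642177289, -0.8528596822779765, 0.21608035752478003], [0.36272381722885866, -0.7719222492404043, -0.5220799493780245, 1.2616960877283996], [0.0, 0.0, 0.0, 1.0]]}
wrist {'fx': 375.83106905682246, 'fy': 375.83106905682246, 'cx': 321.9215889335839, 'cy': 243.56515162192628, 'hand_eye': [[-0.0006204021462906118, -0.9630443148828793, -0.26934227791592996, 0.06926120992171693], [0.9999998061082046, -0.0006119411678035282, -0.00011537573508350829, -0.0009097867358935918], [-5.370968233912649e-05, -0.26934229727202585, 0.9630445078061021, 0.030083942245134054], [0.0, 0.0, 0.0, 1.0]]}
```

View pics/scene0.png

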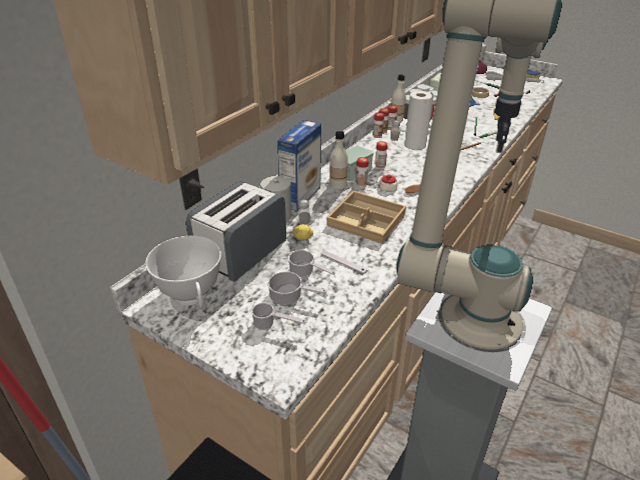

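View pics/side0.png

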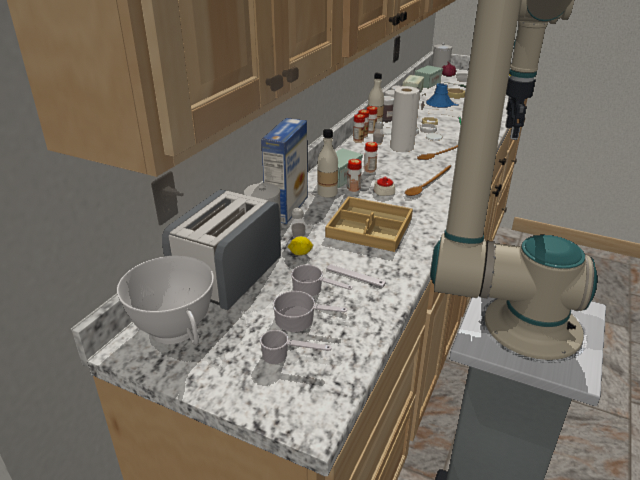

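Side view: the three cups (medium ~(307,280), large ~(294,310), small ~(274,347)) have handles to the right. The leveller is at ~(357,275), the tray at ~(368,222), lemon at (300,245), salt at (298,220), timer at (384,187). I'll take an enlarged crop next.

Run:
```python
import cv2
a=cv2.imread("pics/side0.png")[195:370,235:425]
cv2.imwrite("pics/c1.png",cv2.resize(a[:70],None,fx=4,fy=4,interpolation=cv2.INTER_CUBIC)) 
cv2.imwrite("pics/c2.png",cv2.resize(a[60:],None,fx=4,fy=4,interpolation=cv2.INTER_CUBIC))
```

```text
(no output)
```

View pics/c1.png

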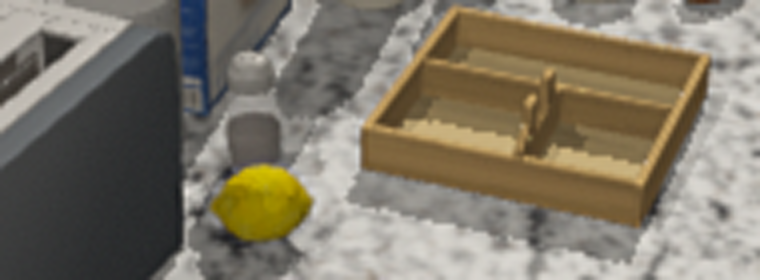

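View pics/c2.png

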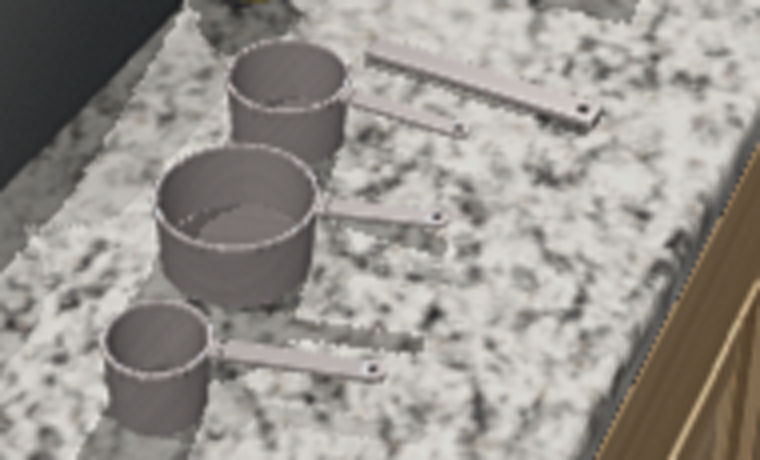

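Crops: the tray rim corners in c1 are (455,8), (708,57), (640,190) and (364,128). In c2 the cup rim centres are (288,75), (237,197) and (158,340), with handle tips at (467,129), (446,217) and (383,371). The leveller ends are (369,50) and (592,115).

```bash
cat > h.py <<'E'
import numpy as np
from rig import manip
def ray(name,px,z,T=None):
    """pixel -> world point on plane z"""
    p=manip.camera_params(name)
    d=np.array([(px[0]-p['cx'])/p['fx'],(px[1]-p['cy'])/p['fy'],1])
    C=np.linalg.inv(np.array(p['view'])) if T is None else T@np.array(p['hand_eye'])
    o=C[:3,3]; d=C[:3,:3]@d
    return o+d*(z-o[2])/d[2]
def toolT(s):
    from scipy.spatial.transform import Rotation as R
    T=np.eye(4);w=s['ee_rot'];T[:3,:3]=R.from_quat([w[1],w[2],w[3],w[0]]).as_matrix();T[:3,3]=s['position'];return T
E
python3 - <<'E'
from h import *
np.set_printoptions(precision=4,suppress=True)
f=lambda x,y,z,o:ray("side",(235+x/4,o+y/4),z)
t=np.array([f(x,y,.036,195) for x,y in[(455,8),(708,57),(640,190),(364,128)]])
print(t,t.mean(0)); 
for i in range(4):
    d=t[(i+1)%4]-t[i];print(np.hypot(*d[:2]),np.degrees(np.arctan2(d[1],d[0])))
for n,c,h in[("M",(288,75),(467,129)),("L",(237,197),(446,217)),("S",(158,340),(383,371))]:
    c=f(*c,.046,255);h=f(*h,.046,255);d=c-h;print(n,c,h,np.hypot(*d[:2]),np.degrees(np.arctan2(d[1],d[0])))
a=f(369,50,.006,255);b=f(592,115,.006,255);d=a-b;print("lev",(a+b)/2,a,b,np.hypot(*d[:2]),np.degrees(np.arctan2(d[1],d[0])))
for n,x,y in(("lemon",260,235),("salt",255,160),):print(n,f(x,y,0,195))
print("timer",ray("side",(384,193),0))
E
```

```text
[[ 0.5981 -0.3241  0.036 ]
 [ 0.3978 -0.3363  0.036 ]
 [ 0.3826 -0.1392  0.036 ]
 [ 0.5844 -0.1302  0.036 ]] [ 0.4907 -0.2324  0.036 ]
0.20065560172516977 -176.51364480310122
0.1977448607307566 94.43097639918348
0.20204234618967978 2.5571991548083566
0.194450924568618 -85.95383875688432
M [0.5245 0.1052 0.046 ] [0.4051 0.107  0.046 ] 0.1194546825782433 -0.8716854006842725
L [0.4972 0.2222 0.046 ] [0.384  0.1865 0.046 ] 0.11870417664135363 17.490860300006677
S [0.479  0.3433 0.046 ] [0.3642 0.3129 0.046 ] 0.11876801051163736 14.80497225475451
lev [0.4373 0.0094 0.006 ] [0.515  0.0083 0.006 ] [0.3597 0.0105 0.006 ] 0.15533457896557276 -0.8034673412163686
lemon [ 0.6129 -0.0253  0.    ]
salt [ 0.6609 -0.1094  0.    ]
timer [ 0.5311 -0.464   0.    ]
```

{"fn": "carry_out", "kwargs": {
  "linear": [
    [0.04, 0.04, 0.01],
    [0.04, 0.04, 0.01],
    [0.04, 0.04, 0.01],
    [0.04, 0.04, 0.01],
    [0.04, 0.04, 0.01],
    [0.04, 0.04, 0.01],
    [0.04, 0.04, 0.01],
    [0.04, 0.04, 0.01]
  ],
  "angular": [
    [0, 0, -0.2],
    [0, 0, -0.2],
    [0, 0, -0.2],
    [0, 0, -0.2],
    [0, 0, -0.2],
    [0, 0, -0.2],
    [0, 0, -0.2],
    [0, 0, -0.2]
  ],
  "hand": [1, 1, 1, 1, 1, 1, 1, 1]
}}

```text
clock: 0.82
position: [0.342, -0.3845, 0.4447]
ee_rot: [-0.0, 0.995, 0.096, -0.0]
contact_force: [0.8, -0.4, -0.3]
width: 0.0855
gripper_force: 0.0
```

{"fn": "carry_out", "kwargs": {
  "linear": [
    [0.04, 0.04, 0],
    [0.04, 0.04, 0],
    [0.04, 0.04, 0],
    [0.04, 0.04, 0],
    [0.04, 0.04, 0],
    [0.04, 0.04, 0],
    [0.04, 0.04, 0],
    [0.04, 0.04, 0]
  ],
  "angular": [
    [0, 0, -0.2],
    [0, 0, -0.2],
    [0, 0, -0.2],
    [0, 0, -0.2],
    [0, 0, -0.2],
    [0, 0, -0.2],
    [0, 0, -0.2],
    [0, 0, -0.2]
  ],
  "hand": [1, 1, 1, 1, 1, 1, 1, 1]
}}

```text
clock: 1.48
position: [0.5021, -0.2245, 0.4445]
ee_rot: [-0.0, 0.999, 0.032, -0.0]
contact_force: [0.6, -0.7, 0.5]
width: 0.0853
gripper_force: 0.0
```

Run:
```python
from h import *
import cv2,pickle
s=manip.get_state();im=manip.get_image("wrist")
pickle.dump(toolT(s),open("pics/w1.pkl","wb"));cv2.imwrite("pics/w1.png",im[:,:,::-1])
print(s['clock'],s['position'],s['ee_rot'],s['contact_force'])
```

```text
1.4833 [ 0.50205493 -0.22445283  0.44448953] [-5.33495385e-05  9.99486401e-01  3.20449386e-02 -2.32748171e-04] [ 0.60117617 -0.74225477  0.51881639]
```

View pics/w1.png

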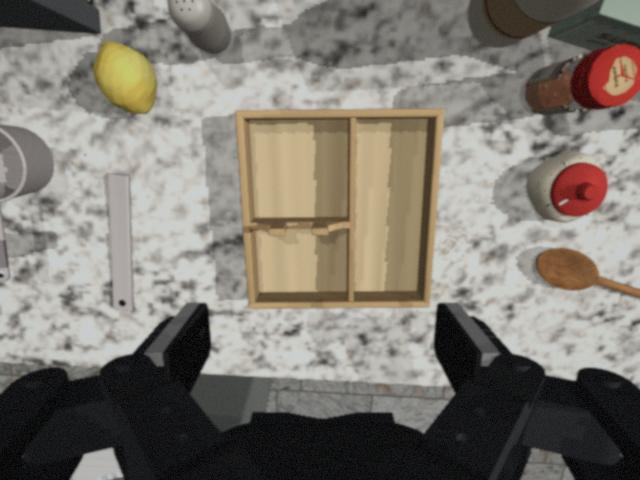

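Wrist view: the tray's outer rim corners are (236,111), (444,109), (430,307) and (249,309). The leveller runs from (118,174) to (123,310).

Run:
```python
from h import *
import pickle
np.set_printoptions(precision=4,suppress=True)
T=pickle.load(open("pics/w1.pkl","rb"))
f=lambda x,y,z:ray("wrist",(x,y),z,T)
t=np.array([f(x,y,.036) for x,y in[(444,109),(430,307),(249,309),(236,111)]])
print(t,t.mean(0)); 
for i in range(4):
    d=t[(i+1)%4]-t[i];print(np.hypot(*d[:2]),np.degrees(np.arctan2(d[1],d[0])))
a=f(118,174,.006);b=f(123,310.5,.006);d=a-b;print("lev",(a+b)/2,np.hypot(*d[:2]),np.degrees(np.arctan2(d[1],d[0])))
print("uprights mid",f(300,225,.062), "wall",f(352,117,.034),f(352,301,.034))
```

```text
[[ 0.6049 -0.333   0.036 ]
 [ 0.4004 -0.3486  0.036 ]
 [ 0.3854 -0.1504  0.036 ]
 [ 0.5906 -0.1357  0.036 ]] [ 0.4953 -0.2419  0.036 ]
0.2051037427998167 -175.6349779204147
0.19876966473196406 94.32381168422545
0.20567759142770095 4.08405627816557
0.19776231019630142 -85.84193787547515
lev [0.4397 0.0007 0.006 ] 0.16099401961093307 -2.5978101105955056
uprights mid [ 0.4895 -0.203   0.062 ] wall [ 0.5923 -0.2465  0.034 ] [ 0.4012 -0.2628  0.034 ]
```

{"fn": "carry_out", "kwargs": {
  "linear": [
    [0, 0.07, 0],
    [0, 0.07, 0],
    [0, 0.07, 0],
    [0, 0.07, 0],
    [0, 0.07, 0],
    [0, 0.07, 0]
  ],
  "angular": [
    [0, 0, -0.2],
    [0, 0, -0.2],
    [0, 0, -0.2],
    [0, 0, -0.2],
    [0, 0, -0.2],
    [0, 0, -0.2]
  ],
  "hand": [0.5, 0.5, 0.5, 0.5, 0.5, 0.5]
}}

```text
clock: 2.03
position: [0.5008, -0.0142, 0.4445]
ee_rot: [0.0, 1.0, -0.016, -0.0]
contact_force: [0.9, -0.0, -0.1]
width: 0.0427
gripper_force: 0.0
```

{"fn": "carry_out", "kwargs": {
  "linear": [
    [0, 0.07, 0],
    [0, 0.07, 0],
    [0, 0.07, 0],
    [0, 0.07, 0],
    [0, 0.07, 0],
    [0, 0.07, 0],
    [0, 0, 0]
  ],
  "angular": [
    [0, 0, 0],
    [0, 0, 0],
    [0, 0, 0],
    [0, 0, 0],
    [0, 0, 0],
    [0, 0, 0],
    [0, 0, 0]
  ],
  "hand": [0.5, 0.5, 0.5, 0.5, 0.5, 0.5, 0.5]
}}

```text
clock: 2.62
position: [0.5008, 0.1993, 0.4443]
ee_rot: [-0.002, 1.0, -0.013, -0.0]
contact_force: [0.2, -0.9, 0.5]
width: 0.0431
gripper_force: 0.0
```

Run:
```python
from h import *
import cv2,pickle
s=manip.get_state();im=manip.get_image("wrist")
pickle.dump(toolT(s),open("pics/w2.pkl","wb"));cv2.imwrite("pics/w2.png",im[:,:,::-1])
cv2.imwrite("pics/w2b.png",cv2.resize(im[90:390,150:550,::-1],None,fx=2,fy=2,interpolation=cv2.INTER_CUBIC))
print(s['clock'],s['position'],s['ee_rot'],s['contact_force'])
```

```text
2.6167 [0.50084998 0.19929733 0.44431049] [-2.15489323e-03  9.99915358e-01 -1.28268685e-02 -3.24862131e-04] [ 0.18612243 -0.90235719  0.53430987]
```

View pics/w2.png

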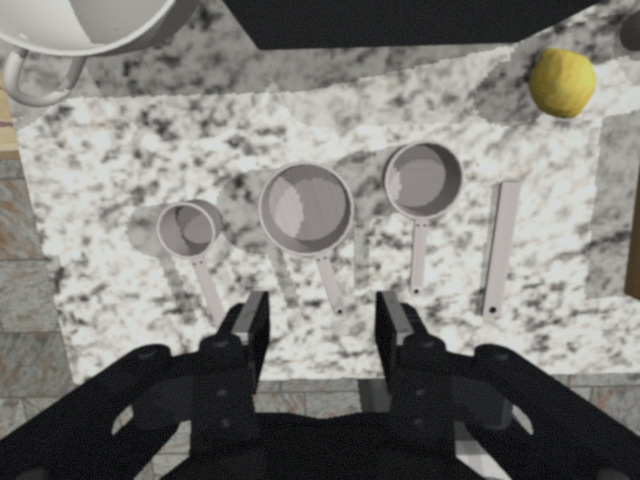

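Wrist view of the cups:
- Small: rim centre (187,231), handle through (199,264) and (215,315).
- Large: centre (306,211), tip (341,313).
- Medium: centre (423,180), tip (416,294).
- Leveller: (510,181) to (493,315).

Run:
```python
from h import *
import pickle
np.set_printoptions(precision=4,suppress=True)
T=pickle.load(open("pics/w2.pkl","rb"))
f=lambda x,y,z:ray("wrist",(x,y),z,T)
for n,c,h in[("M",(423,180.5),(416,294)),("L",(306,211),(341,313)),("S",(186.5,231),(215,315))]:
    c=f(*c,.046);h=f(*h,.046);d=c-h;u=d/np.linalg.norm(d);print(n,"c",c,"tip",h,np.hypot(*d[:2]),np.arctan2(d[1],d[0]),"grip",c-u*.092)
a=f(510,181,.006);b=f(493.5,315,.006);d=a-b;print("lev",(a+b)/2,np.hypot(*d[:2]),np.arctan2(d[1],d[0]))
```

```text
M c [0.5277 0.1034 0.046 ] tip [0.4088 0.1052 0.046 ] 0.11890024243474887 -0.01586046182569267 grip [0.4357 0.1048 0.046 ]
L c [0.5006 0.218  0.046 ] tip [0.3887 0.1847 0.046 ] 0.11670491763130791 0.289877906189849 grip [0.4124 0.1918 0.046 ]
S c [0.4832 0.3394 0.046 ] tip [0.3897 0.3202 0.046 ] 0.09546796660962269 0.2025213192039281 grip [0.3931 0.3209 0.046 ]
lev [0.4411 0.0007 0.006 ] 0.1581143559191057 -0.015297694314322338
```

{"fn": "carry_out", "kwargs": {
  "linear": [
    [-0.015, -0.05, -0.05],
    [-0.015, -0.05, -0.05],
    [-0.015, -0.05, -0.05],
    [-0.015, -0.05, -0.05],
    [-0.015, -0.05, -0.05],
    [-0.015, -0.05, -0.05],
    [-0.015, -0.05, -0.05],
    [-0.015, -0.047, -0.05]
  ],
  "angular": [
    [0, 0, 0],
    [0, 0, 0],
    [0, 0, 0],
    [0, 0, 0],
    [0, 0, 0],
    [0, 0, 0],
    [0, 0, 0],
    [0, 0, 0]
  ],
  "hand": [0.5, 0.5, 0.5, 0.5, 0.5, 0.5, 0.5, 0.5]
}}

```text
clock: 3.33
position: [0.4402, -0.0063, 0.2439]
ee_rot: [0.0, 1.0, -0.016, 0.0]
contact_force: [0.2, 0.7, -0.1]
width: 0.0427
gripper_force: 0.0
```

{"fn": "carry_out", "kwargs": {
  "linear": [
    [0, 0, -0.04],
    [0, 0, -0.03],
    [0, 0, -0.03],
    [0, 0, -0.02],
    [0, 0, 0]
  ],
  "angular": [
    [0, 0, 0],
    [0, 0, 0],
    [0, 0, 0],
    [0, 0, 0],
    [0, 0, 0]
  ],
  "hand": [0.5, 0.5, 0.5, 0.5, 0.5]
}}

```text
clock: 3.75
position: [0.4401, -0.0052, 0.1831]
ee_rot: [-0.0, 1.0, -0.016, -0.002]
contact_force: [-0.1, -0.8, -0.5]
width: 0.0427
gripper_force: 0.0
```

{"fn": "carry_out", "kwargs": {
  "linear": [
    [0, 0.012, 0],
    [0, 0, -0.01],
    [0, 0, -0.01],
    [0, 0, 0]
  ],
  "angular": [
    [0, 0, 0],
    [0, 0, 0],
    [0, 0, 0],
    [0, 0, 0]
  ],
  "hand": [0.5, 0.5, 0.5, 0.5]
}}

```text
clock: 4.08
position: [0.4411, 0.0019, 0.1745]
ee_rot: [0.0, 1.0, -0.015, -0.0]
contact_force: [0.2, 1.0, 0.1]
width: 0.0427
gripper_force: 0.0
```

{"fn": "carry_out", "kwargs": {
  "linear": [
    [0, 0, 0],
    [0, 0, 0],
    [0, 0, 0],
    [0, 0, 0]
  ],
  "angular": [
    [0, 0, 0],
    [0, 0, 0],
    [0, 0, 0],
    [0, 0, 0]
  ],
  "hand": [0, 0, 0, 0],
  "force": 80
}}

```text
clock: 4.42
position: [0.4414, 0.0019, 0.1753]
ee_rot: [0.0, 1.0, -0.016, 0.0]
contact_force: [-0.3, 1.3, 6.0]
width: 0.0188
gripper_force: 78.3
```

{"fn": "carry_out", "kwargs": {
  "linear": [
    [0, 0, 0.02],
    [0, 0, 0.04],
    [0, 0, 0.04],
    [0, 0, 0]
  ],
  "angular": [
    [0, 0, 0],
    [0, 0, 0],
    [0, 0, 0],
    [0, 0, 0]
  ],
  "hand": [0, 0, 0, 0]
}}

```text
clock: 4.75
position: [0.4428, 0.0016, 0.2276]
ee_rot: [0.001, 1.0, -0.016, 0.003]
contact_force: [0.3, 0.3, -0.5]
width: 0.0181
gripper_force: 78.5
```

Run:
```python
from h import *
import cv2
s=manip.get_state();im=manip.get_image("wrist");cv2.imwrite("pics/w3.png",im[:,:,::-1]);cv2.imwrite("pics/w3b.png",im[::2,::2,::-1])
print(s['position'],s['width'],s['gripper_force'],s['contact_force'],s['moment'])
```

```text
[0.442755   0.00164833 0.22757071] 0.018148824269691142 78.46518291894881 [ 0.2855659   0.27968971 -0.46856355] [-0.02343028 -0.06557852 -0.00290301]
```

View pics/w3.png

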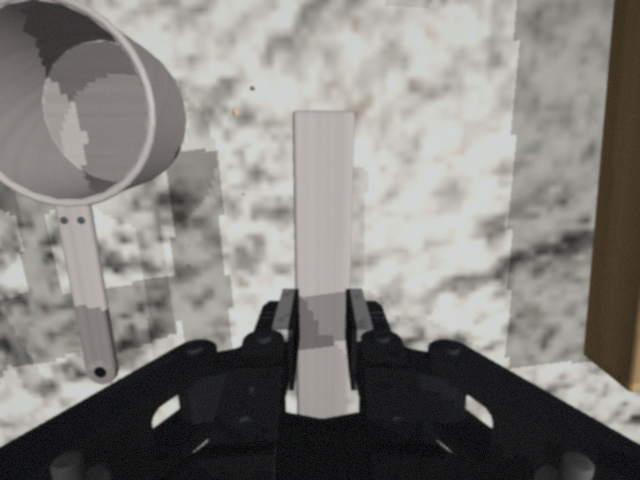

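{"fn": "carry_out", "kwargs": {
  "linear": [
    [0, 0, 0.03],
    [0.013, -0.06, 0.03],
    [0.013, -0.06, 0.01],
    [0.013, -0.06, 0],
    [0.013, -0.06, 0],
    [0.013, -0.06, 0],
    [0.013, -0.06, 0]
  ],
  "angular": [
    [0, 0, 0.1],
    [0, 0, 0.13],
    [0, 0, 0.13],
    [0, 0, 0.13],
    [0, 0, 0.13],
    [0, 0, 0.13],
    [0, 0, 0.13]
  ],
  "hand": [0, 0, 0, 0, 0, 0, 0]
}}

```text
clock: 5.38
position: [0.48, -0.1795, 0.2586]
ee_rot: [-0.0, 1.0, 0.02, -0.001]
contact_force: [1.4, -0.5, -0.7]
width: 0.0184
gripper_force: 78.5
```

{"fn": "carry_out", "kwargs": {
  "linear": [
    [0.012, -0.06, 0],
    [0.012, -0.06, 0],
    [0.012, -0.06, 0],
    [0.0, -0.055, 0],
    [0, 0, 0],
    [0, 0, 0]
  ],
  "angular": [
    [0, 0, 0.13],
    [0, 0, 0.13],
    [0, 0, 0.13],
    [0, 0, 0],
    [0, 0, 0],
    [0, 0, 0]
  ],
  "hand": [0, 0, 0, 0, 0, 0]
}}

```text
clock: 5.88
position: [0.4979, -0.2969, 0.2581]
ee_rot: [-0.001, 0.999, 0.034, -0.001]
contact_force: [0.1, 0.7, -0.9]
width: 0.0184
gripper_force: 78.6
```

{"fn": "carry_out", "kwargs": {
  "linear": [
    [0, 0, -0.03],
    [0, 0, -0.03],
    [0, 0, -0.03],
    [0, 0, -0.03],
    [0, 0, -0.02],
    [0, 0, -0.01],
    [0, 0, 0],
    [0, 0, 0]
  ],
  "angular": [
    [0, 0, 0],
    [0, 0, 0],
    [0, 0, 0],
    [0, 0, 0],
    [0, 0, 0],
    [0, 0, 0],
    [0, 0, 0],
    [0, 0, 0]
  ],
  "hand": [0, 0, 0, 0, 0, 0, 0, 0]
}}

```text
clock: 6.55
position: [0.4984, -0.2953, 0.1847]
ee_rot: [-0.0, 0.999, 0.035, -0.0]
contact_force: [-0.7, -0.4, -1.0]
width: 0.0186
gripper_force: 78.6
```

{"fn": "carry_out", "kwargs": {
  "linear": [
    [0, 0, -0.009],
    [0, 0, 0],
    [0, 0, 0],
    [0, 0, 0],
    [0, 0, 0.02],
    [0, 0, 0.06],
    [0, 0, 0.06],
    [0, 0, 0.06]
  ],
  "angular": [
    [0, 0, 0],
    [0, 0, 0],
    [0, 0, 0],
    [0, 0, 0],
    [0, 0, 0],
    [0, 0, 0],
    [0, 0, 0],
    [0, 0, 0]
  ],
  "hand": [0, 0, 0.4, 0.4, 0.4, 0.4, 0.4, 0.4]
}}

```text
clock: 7.22
position: [0.4981, -0.2956, 0.282]
ee_rot: [-0.0, 0.999, 0.035, -0.0]
contact_force: [0.2, -0.9, -0.3]
width: 0.0339
gripper_force: 0.0
```

Run:
```python
from h import *
import cv2,pickle
s=manip.get_state();im=manip.get_image("wrist")
pickle.dump(toolT(s),open("pics/w4.pkl","wb"));cv2.imwrite("pics/w4.png",im[:,:,::-1])
print(s['clock'],s['position'],s['ee_rot'],s['contact_force'],s['width'])
```

```text
7.2167 [ 0.49810785 -0.29561374  0.28201923] [-4.18875380e-05  9.99382962e-01  3.51238419e-02 -9.41315466e-05] [ 0.18383149 -0.86320599 -0.28797868] 0.033915926017614055
```

View pics/w4.png

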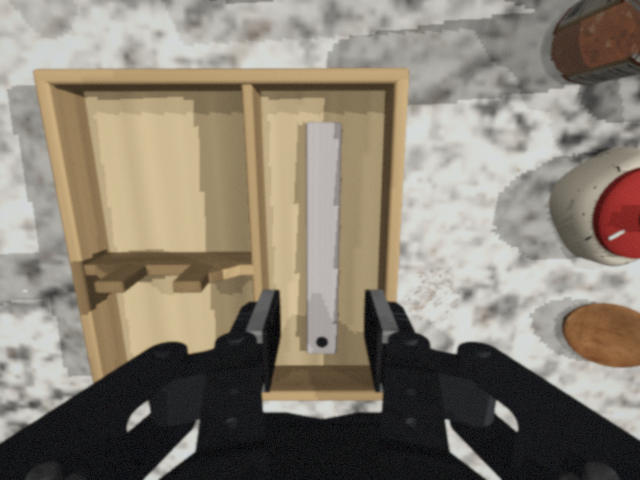

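Wrist view: the leveller lies flat and centred in the lane. The tray rim corners are (35,72), (408,70) and (383,398). The notch's upright tops are at about x 97–137 and 174–208, y 285.

Run:
```python
from h import *
import pickle
np.set_printoptions(precision=4,suppress=True)
T=pickle.load(open("pics/w4.pkl","rb"))
f=lambda x,y,z:ray("wrist",(x,y),z,T)
a,b,c=f(35,72,.036),f(408,70,.036),f(383,398,.036);print(a,b,c,np.linalg.norm(a-b),np.linalg.norm(b-c))
d=a-b;th1=np.arctan2(-d[0],d[1]);d=b-c;th2=np.arctan2(d[1],d[0]);print(th1,th2)
th=.5*(th1+th2)
R=np.array([[np.cos(th),-np.sin(th)],[np.sin(th),np.cos(th)]])
o=((a+c)/2)[:2];print("tray",o)
for n,p in(("well",(.0445,.041)),("notch",(-.01,.041)),("lane",(0,-.054))):print(n,o+R@p)
print("notch img",f(154,285,.062))
e1=f(324,123,.011);e2=f(321,352,.011);print("lev",(e1+e2)/2,np.linalg.norm(e1-e2))
```

```text
[ 0.59   -0.1359  0.036 ] [ 0.6047 -0.3326  0.036 ] [ 0.4016 -0.3424  0.036 ] 0.1972489042863272 0.20337993971942125
0.07461285418665578 0.048491179464762196
tray [ 0.4958 -0.2391]
well [ 0.5377 -0.1955]
notch [ 0.4833 -0.1988]
lane [ 0.4991 -0.293 ]
notch img [ 0.4843 -0.2042  0.062 ]
lev [ 0.4971 -0.2948  0.011 ] 0.15802541276283444
```

{"fn": "carry_out", "kwargs": {
  "linear": [
    [-0.012, 0.07, 0],
    [-0.012, 0.07, 0],
    [-0.012, 0.07, 0],
    [-0.012, 0.07, 0],
    [-0.012, 0.07, 0],
    [-0.012, 0.07, 0],
    [-0.012, 0.07, 0],
    [-0.012, 0.07, 0]
  ],
  "angular": [
    [0, 0, 0.2],
    [0, 0, 0.2],
    [0, 0, 0.2],
    [0, 0, 0.2],
    [0, 0, 0.2],
    [0, 0, 0.2],
    [0, 0, 0.2],
    [0, 0, 0.2]
  ],
  "hand": [0.5, 0.5, 0.5, 0.5, 0.5, 0.5, 0.5, 0.5]
}}

```text
clock: 7.93
position: [0.4497, -0.0142, 0.2812]
ee_rot: [0.0, 0.995, 0.099, 0.001]
contact_force: [1.8, 1.0, -0.1]
width: 0.0428
gripper_force: 0.0
```

{"fn": "carry_out", "kwargs": {
  "linear": [
    [-0.012, 0.07, 0],
    [-0.012, 0.07, 0],
    [-0.012, 0.07, 0],
    [-0.012, 0.07, 0],
    [-0.012, 0.07, 0],
    [-0.012, 0.07, 0],
    [0, 0, 0],
    [0, 0, 0]
  ],
  "angular": [
    [0, 0, 0.2],
    [0, 0, 0.2],
    [0, 0, 0.2],
    [0, 0, 0.2],
    [0, 0, 0.2],
    [0, 0, 0.2],
    [0, 0, 0],
    [0, 0, 0]
  ],
  "hand": [0.7, 0.7, 0.7, 0.7, 0.7, 0.7, 0.7, 0.7]
}}

```text
clock: 8.6
position: [0.4138, 0.1958, 0.2809]
ee_rot: [0.0, 0.989, 0.149, 0.001]
contact_force: [0.5, -0.1, 0.4]
width: 0.0601
gripper_force: 0.0
```

{"fn": "carry_out", "kwargs": {
  "linear": [
    [0, -0.008, -0.04],
    [0, 0, -0.04],
    [0, 0, -0.04],
    [0, 0, -0.035],
    [0, 0, -0.01],
    [0, 0, 0],
    [0, 0, 0]
  ],
  "angular": [
    [0, 0, 0],
    [0, 0, 0],
    [0, 0, 0],
    [0, 0, 0],
    [0, 0, 0],
    [0, 0, 0],
    [0, 0, 0]
  ],
  "hand": [0.7, 0.7, 0.7, 0.7, 0.7, 0.7, 0.7]
}}

```text
clock: 9.18
position: [0.4149, 0.1896, 0.1982]
ee_rot: [0.0, 0.989, 0.146, 0.0]
contact_force: [0.7, 0.4, -0.4]
width: 0.06
gripper_force: 0.0
```

{"fn": "carry_out", "kwargs": {
  "linear": [
    [0, 0, 0],
    [0, 0, 0],
    [0, 0, 0],
    [0, 0, 0],
    [0, 0, 0],
    [0, 0, 0]
  ],
  "angular": [
    [0, 0, 0],
    [0, 0, 0],
    [0, 0, 0],
    [0, 0, 0],
    [0, 0, 0],
    [0, 0, 0]
  ],
  "hand": [0, 0, 0, 0, 0, 0],
  "force": 100
}}

```text
clock: 9.68
position: [0.4143, 0.1904, 0.1982]
ee_rot: [-0.0, 0.989, 0.147, 0.0]
contact_force: [-1.1, -0.1, 2.2]
width: 0.0107
gripper_force: 97.5
```

{"fn": "carry_out", "kwargs": {
  "linear": [
    [0, 0, 0.02],
    [0, 0, 0.04],
    [0, 0, 0.06],
    [0, 0, 0.06],
    [0, 0, 0],
    [0, 0, 0]
  ],
  "angular": [
    [0, 0, 0],
    [0, 0, 0],
    [0, 0, 0],
    [0, 0, 0],
    [0, 0, 0],
    [0, 0, 0]
  ],
  "hand": [0, 0, 0, 0, 0, 0]
}}

```text
clock: 10.18
position: [0.4147, 0.1905, 0.289]
ee_rot: [-0.0, 0.989, 0.147, 0.002]
contact_force: [-0.2, -0.2, -1.0]
width: 0.0107
gripper_force: 97.6
```

Run:
```python
from h import *
import cv2,pickle
s=manip.get_state();im=manip.get_image("wrist")
pickle.dump(toolT(s),open("pics/w5.pkl","wb"));cv2.imwrite("pics/w5.png",im[:,:,::-1])
print(s['clock'],s['position'],s['ee_rot'],s['contact_force'],s['moment'],s['width'])
```

```text
10.1833 [0.4147051  0.19050544 0.28902395] [-1.57401124e-04  9.89167671e-01  1.46778596e-01  1.82697790e-03] [-0.15168786 -0.21292989 -1.00428586] [-0.05780451  0.150178   -0.00462452] 0.010713727729038737
```

View pics/w5.png

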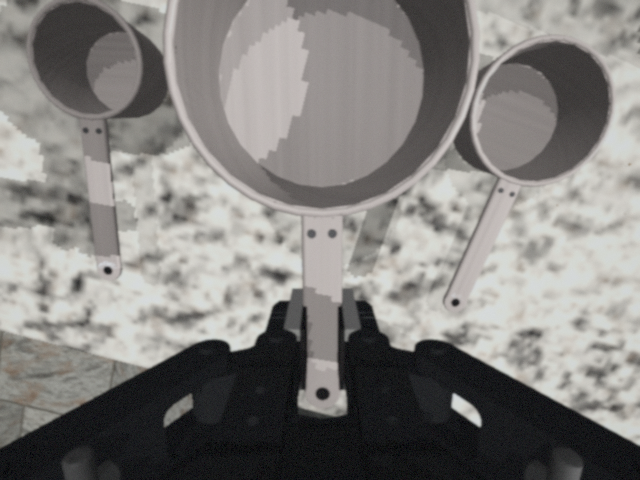

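Wrist view: the large cup is held straight, with its near rim edge at (322,214). The small cup's rim centre is ~(86,58) with its handle hole at (108,270). The medium's rim centre is ~(541,112) with its hole at (455,302).

Run:
```python
from h import *
import pickle
np.set_printoptions(precision=4,suppress=True)
T=pickle.load(open("pics/w5.pkl","rb"))
f=lambda x,y,z:ray("wrist",(x,y),z,T)
zr=T[2,3]-.153
Ti=np.linalg.inv(T)
for p in((322,214),(322,393),(166,50),(478,50)):
    print("tool",(Ti@np.append(f(*p,zr),1))[:3])
for n,c,h in(("S",(86,58),(108,270)),("M",(541,112),(455,302))):
    c=f(*c,.046);h=f(*h,.046);d=c-h;print(n,c,h,np.hypot(*d[:2]),np.arctan2(d[1],d[0]))
h=f(108,270,.046);b=f(93,121,.046);d=b-h;print("S attach",b,np.hypot(*d[:2]),np.arctan2(d[1],d[0]))
print("yaw",np.arctan2(T[1,0],T[0,0]))
```

```text
tool [ 0.045  -0.0009  0.1532]
tool [-0.0244 -0.001   0.1529]
tool [ 0.0946 -0.0473  0.1533]
tool [0.0946 0.0456 0.1534]
S [0.4846 0.3403 0.046 ] [0.3716 0.3125 0.046 ] 0.1162932203363154 0.24086134890568228
M [0.5287 0.1031 0.046 ] [0.4126 0.1053 0.046 ] 0.11615777107325229 -0.018934965353113925
S attach [0.4544 0.3326 0.046 ] 0.08521396368767152 0.23793775245936966
yaw 0.2946225184942211
```

{"fn": "carry_out", "kwargs": {
  "linear": [
    [0.005, -0.05, 0.02],
    [0.005, -0.07, 0.02],
    [0.005, -0.07, 0],
    [0.005, -0.07, 0],
    [0.005, -0.07, 0],
    [0.005, -0.07, 0],
    [0.005, -0.07, 0],
    [0.005, -0.07, 0]
  ],
  "angular": [
    [0, 0, -0.23],
    [0, 0, -0.23],
    [0, 0, -0.23],
    [0, 0, -0.23],
    [0, 0, -0.23],
    [0, 0, -0.23],
    [0, 0, -0.23],
    [0, 0, -0.23]
  ],
  "hand": [0, 0, 0, 0, 0, 0, 0, 0]
}}

```text
clock: 10.9
position: [0.4333, -0.0811, 0.3059]
ee_rot: [-0.001, 0.997, 0.073, -0.002]
contact_force: [0.6, 0.1, -1.4]
width: 0.0106
gripper_force: 97.7
```

{"fn": "carry_out", "kwargs": {
  "linear": [
    [0.005, -0.07, 0],
    [0.005, -0.07, 0],
    [0.005, -0.07, 0],
    [0.005, -0.04, 0],
    [0, 0, -0.02],
    [0, 0, 0],
    [0, 0, 0]
  ],
  "angular": [
    [0, 0, -0.24],
    [0, 0, -0.24],
    [0, 0, -0.24],
    [0, 0, -0.24],
    [0, 0, 0],
    [0, 0, 0],
    [0, 0, 0]
  ],
  "hand": [0, 0, 0, 0, 0, 0, 0]
}}

```text
clock: 11.48
position: [0.4432, -0.2037, 0.2955]
ee_rot: [-0.002, 0.999, 0.035, -0.002]
contact_force: [-0.1, 0.2, -0.9]
width: 0.0107
gripper_force: 97.8
```

```bash
cat > where.py <<'E'
from h import *
s=manip.get_state();T=toolT(s);x=T[:3,0]
print(s['clock'],s['position'].round(4),"yaw",np.arctan2(x[1],x[0]).round(4),"cup",(T@[.092,0,.199,1])[:3].round(4),"F",s['contact_force'].round(1),"M",s['moment'].round(2),"w",s['width'].round(4))
E
python3 where.py
```

```text
Traceback (most recent call last):
  File "where.py", line 3, in <module>
    print(s['clock'],s['position'].round(4),"yaw",np.arctan2(x[1],x[0]).round(4),"cup",(T@[.092,0,.199,1])[:3].round(4),"F",s['contact_force'].round(1),"M",s['moment'].round(2),"w",s['width'].round(4))
                                                                                                                                                                                     ^^^^^^^^^^^^^^^^
AttributeError: 'float' object has no attribute 'round'
```

{"fn": "carry_out", "kwargs": {
  "linear": [
    [0.004, 0, -0.03],
    [0, 0, -0.04],
    [0, 0, -0.03],
    [0, 0, -0.02],
    [0, 0, -0.02],
    [0, 0, -0.01],
    [0, 0, 0],
    [0, 0, 0]
  ],
  "angular": [
    [0, 0, 0],
    [0, 0, 0],
    [0, 0, 0],
    [0, 0, 0],
    [0, 0, 0],
    [0, 0, 0],
    [0, 0, 0],
    [0, 0, 0]
  ],
  "hand": [0, 0, 0, 0, 0, 0, 0, 0]
}}

```text
clock: 12.15
position: [0.4463, -0.2038, 0.2227]
ee_rot: [-0.0, 0.999, 0.036, -0.0]
contact_force: [-0.3, -0.5, -1.4]
width: 0.0105
gripper_force: 97.7
```

```bash
sed -i "s/s\['width'\].round(4)/s['width']/" where.py; python3 where.py
```

```text
12.15 [ 0.4463 -0.2038  0.2227] yaw 0.0717 cup [ 0.5379 -0.1972  0.0237] F [-0.3 -0.5 -1.4] M [-0.02  0.1  -0.04] w 0.010506306006682554
```

{"fn": "carry_out", "kwargs": {
  "linear": [
    [0, 0, -0.01],
    [0, 0, -0.01],
    [0, 0, -0.01],
    [0, 0, -0.006],
    [0, 0, 0],
    [0, 0, 0]
  ],
  "angular": [
    [0, 0, 0],
    [0, 0, 0],
    [0, 0, 0],
    [0, 0, 0],
    [0, 0, 0],
    [0, 0, 0]
  ],
  "hand": [0, 0, 0, 0, 0, 0]
}}

```text
clock: 12.65
position: [0.4462, -0.2047, 0.2045]
ee_rot: [-0.0, 0.999, 0.035, -0.0]
contact_force: [-0.4, 0.5, 0.2]
width: 0.0111
gripper_force: 97.8
```

{"fn": "carry_out", "kwargs": {
  "linear": [
    [0, 0, -0.002],
    [0, 0, 0],
    [0, 0, 0],
    [0, 0, 0],
    [0, 0, 0.02],
    [0, 0, 0.04],
    [0, 0, 0.06],
    [0, 0, 0.06]
  ],
  "angular": [
    [0, 0, 0],
    [0, 0, 0],
    [0, 0, 0],
    [0, 0, 0],
    [0, 0, 0],
    [0, 0, 0],
    [0, 0, 0],
    [0, 0, 0]
  ],
  "hand": [0, 0.4, 0.4, 0.4, 0.4, 0.4, 0.4, 0.4]
}}

```text
clock: 13.32
position: [0.446, -0.2045, 0.2943]
ee_rot: [-0.001, 0.999, 0.035, -0.001]
contact_force: [1.2, -0.2, 0.0]
width: 0.034
gripper_force: 0.0
```

```bash
cat > rim.py <<'E'
# rough rim finder: circle of known radius r (m) in plane z; score edges on the world-rectified picture
import sys,cv2
from h import *
def rim(cx,cy,z,r,name="wrist",save=None,pr=True):
    s=manip.get_state();T=toolT(s);im=manip.get_image("wrist")
    if save: cv2.imwrite(save,im[:,:,::-1])
    p=manip.camera_params("wrist");V=np.linalg.inv(T@np.array(p['hand_eye']))
    g=cv2.GaussianBlur(cv2.cvtColor(im,cv2.COLOR_RGB2GRAY),(0,0),1).astype(np.float32)
    a=np.linspace(0,2*np.pi,180,endpoint=False);best=[]
    def samp(x,y,r):
        P=np.stack([x+r*np.cos(a),y+r*np.sin(a),np.full_like(a,z),np.ones_like(a)])
        q=V@P;u=p['fx']*q[0]/q[2]+p['cx'];v=p['fy']*q[1]/q[2]+p['cy']
        ok=(u>2)&(u<637)&(v>2)&(v<330)
        return cv2.remap(g,u.astype(np.float32)[None],v.astype(np.float32)[None],cv2.INTER_LINEAR)[0],ok
    for dx in np.arange(-.015,.0151,.001):
        for dy in np.arange(-.015,.0151,.001):
            x,y=cx+dx,cy+dy
            m,ok=samp(x,y,r-.00125);i,_=samp(x,y,r-.0045);o,_=samp(x,y,r+.002)
            best.append((np.clip(m-i,0,30)[ok].mean()+.3*np.clip(np.abs(m-o),0,30)[ok].mean(),x,y,ok.mean()))
    best.sort(reverse=True);b=np.array(best[:6])
    if pr: print("rim",b.round(4).tolist())
    return b[:,1:3].mean(0)
if __name__=="__main__":
    a=list(map(float,sys.argv[1:5]));print(rim(*a,save=sys.argv[5]).round(4))
E
python3 rim.py .538 -.198 .051 .047 pics/w6.png; python3 where.py
```

```text
rim [[38.4347, 0.538, -0.197, 0.8722], [38.3105, 0.537, -0.197, 0.8833], [38.1932, 0.537, -0.198, 0.8833], [37.6017, 0.538, -0.198, 0.8722], [36.6949, 0.538, -0.196, 0.8722], [36.3952, 0.536, -0.197, 0.9056]]
[ 0.5373 -0.1972]
13.3667 [ 0.448  -0.2057  0.3003] yaw 0.0706 cup [ 0.5415 -0.2003  0.1021] F [ 1.7 -1.4  2.6] M [-0.04 -0.07  0.03] w 0.033895954194052565
```

{"fn": "carry_out", "kwargs": {
  "linear": [
    [-0.002, 0.07, 0],
    [-0.002, 0.07, 0],
    [-0.002, 0.07, 0],
    [-0.002, 0.07, 0],
    [-0.002, 0.07, 0],
    [-0.002, 0.07, 0],
    [-0.002, 0.07, 0],
    [-0.002, 0.07, 0]
  ],
  "angular": [
    [0, 0, -0.14],
    [0, 0, -0.14],
    [0, 0, -0.14],
    [0, 0, -0.14],
    [0, 0, -0.14],
    [0, 0, -0.14],
    [0, 0, -0.14],
    [0, 0, -0.14]
  ],
  "hand": [0.6, 0.6, 0.6, 0.6, 0.6, 0.6, 0.6, 0.6]
}}

```text
clock: 14.03
position: [0.438, 0.077, 0.294]
ee_rot: [0.0, 1.0, -0.01, 0.001]
contact_force: [1.2, 0.2, -0.6]
width: 0.0514
gripper_force: 0.0
```

{"fn": "carry_out", "kwargs": {
  "linear": [
    [-0.002, 0.06, 0],
    [0, 0, -0.03],
    [0, 0, 0],
    [0, 0, 0]
  ],
  "angular": [
    [0, 0, 0],
    [0, 0, 0],
    [0, 0, 0],
    [0, 0, 0]
  ],
  "hand": [0.6, 0.6, 0.6, 0.6]
}}

```text
clock: 14.37
position: [0.4369, 0.1055, 0.2784]
ee_rot: [0.0, 1.0, -0.009, -0.001]
contact_force: [-0.1, -1.0, 0.1]
width: 0.0512
gripper_force: 0.0
```

```bash
python3 rim.py .528 .103 .046 .038 pics/w7.png; python3 where.py
```

```text
rim [[37.285, 0.528, 0.103, 1.0], [37.267, 0.527, 0.102, 1.0], [36.811, 0.528, 0.102, 1.0], [36.7751, 0.529, 0.103, 1.0], [36.1393, 0.529, 0.102, 1.0], [35.3654, 0.527, 0.103, 1.0]]
[0.528  0.1025]
14.4167 [0.4373 0.105  0.2788] yaw -0.0193 cup [0.5292 0.1032 0.0797] F [ 1.  -0.4  0.1] M [-0.06  0.01  0.02] w 0.051365518077628076
```

{"fn": "carry_out", "kwargs": {
  "linear": [
    [-0.002, 0, -0.04],
    [0, 0, -0.04],
    [0, 0, -0.04],
    [0, 0, -0.03],
    [0, 0, -0.009],
    [0, 0, 0],
    [0, 0, 0]
  ],
  "angular": [
    [0, 0, 0],
    [0, 0, 0],
    [0, 0, 0],
    [0, 0, 0],
    [0, 0, 0],
    [0, 0, 0],
    [0, 0, 0]
  ],
  "hand": [0.6, 0.6, 0.6, 0.6, 0.6, 0.6, 0.6]
}}

```text
clock: 15.0
position: [0.4369, 0.1047, 0.1998]
ee_rot: [0.0, 1.0, -0.01, 0.001]
contact_force: [0.3, -0.1, 0.1]
width: 0.0512
gripper_force: 0.0
```

{"fn": "carry_out", "kwargs": {
  "linear": [
    [0, 0, 0],
    [0, 0, 0],
    [0, 0, 0],
    [0, 0, 0],
    [0, 0, 0],
    [0, 0, 0]
  ],
  "angular": [
    [0, 0, 0],
    [0, 0, 0],
    [0, 0, 0],
    [0, 0, 0],
    [0, 0, 0],
    [0, 0, 0]
  ],
  "hand": [0, 0, 0, 0, 0, 0]
}}

```text
clock: 15.5
position: [0.4364, 0.1054, 0.1996]
ee_rot: [0.0, 1.0, -0.009, 0.0]
contact_force: [-0.6, -0.6, 2.9]
width: 0.0109
gripper_force: 97.5
```

{"fn": "carry_out", "kwargs": {
  "linear": [
    [0, 0, 0.02],
    [0, 0, 0.04],
    [0, 0, 0.06],
    [0, 0, 0.06],
    [0, 0, 0.02],
    [0, 0, 0],
    [0, 0, 0]
  ],
  "angular": [
    [0, 0, 0],
    [0, 0, 0],
    [0, 0, 0],
    [0, 0, 0],
    [0, 0, 0],
    [0, 0, 0],
    [0, 0, 0]
  ],
  "hand": [0, 0, 0, 0, 0, 0, 0]
}}

```text
clock: 16.08
position: [0.436, 0.1054, 0.2992]
ee_rot: [-0.0, 1.0, -0.01, 0.0]
contact_force: [-0.5, 0.5, -1.4]
width: 0.0108
gripper_force: 97.5
```

```bash
python3 where.py
python3 - <<'E'
from h import *
from rim import rim
T=toolT(manip.get_state());c=T@[.092,0,.153,1]
b=rim(c[0],c[1],c[2],.038,save="pics/w8.png",pr=False)
print("cup centre in tool",(np.linalg.inv(T)@[*b,c[2],1]).round(4))
E
```

```text
16.0833 [0.436  0.1054 0.2992] yaw -0.0191 cup [0.528  0.1036 0.1003] F [-0.5  0.5 -1.4] M [ 0.01  0.09 -0.01] w 0.010846070964142964
cup centre in tool [9.10e-02 2.00e-04 1.53e-01 1.00e+00]
```

{"fn": "carry_out", "kwargs": {
  "linear": [
    [0.002, -0.06, 0],
    [0.002, -0.07, 0],
    [0.002, -0.07, 0],
    [0.002, -0.07, 0],
    [0.002, -0.07, 0],
    [0.002, -0.07, 0],
    [0.002, -0.07, 0],
    [0.002, -0.07, 0]
  ],
  "angular": [
    [0, 0, 0.14],
    [0, 0, 0.14],
    [0, 0, 0.14],
    [0, 0, 0.14],
    [0, 0, 0.14],
    [0, 0, 0.14],
    [0, 0, 0.14],
    [0, 0, 0.14]
  ],
  "hand": [0, 0, 0, 0, 0, 0, 0, 0]
}}

```text
clock: 16.8
position: [0.4434, -0.1711, 0.2972]
ee_rot: [-0.001, 0.999, 0.035, -0.002]
contact_force: [0.2, 0.1, -1.7]
width: 0.011
gripper_force: 97.7
```

{"fn": "carry_out", "kwargs": {
  "linear": [
    [0.002, -0.068, 0],
    [0, 0, -0.03],
    [0, 0, -0.03],
    [0, 0, 0],
    [0, 0, 0]
  ],
  "angular": [
    [0, 0, 0],
    [0, 0, 0],
    [0, 0, 0],
    [0, 0, 0],
    [0, 0, 0]
  ],
  "hand": [0, 0, 0, 0, 0]
}}

```text
clock: 17.22
position: [0.4444, -0.2033, 0.2671]
ee_rot: [-0.002, 0.999, 0.035, -0.002]
contact_force: [-0.2, -0.0, -1.0]
width: 0.0109
gripper_force: 97.7
```

```bash
python3 where.py
```

```text
17.2167 [ 0.4444 -0.2033  0.2671] yaw 0.0701 cup [ 0.5352 -0.1962  0.0677] F [-0.2 -0.  -1. ] M [ 0.04  0.04 -0.  ] w 0.010942198941108719
```

{"fn": "carry_out", "kwargs": {
  "linear": [
    [0.003, 0, -0.02],
    [0, 0, -0.03],
    [0, 0, -0.03],
    [0, 0, -0.02],
    [0, 0, -0.01],
    [0, 0, 0],
    [0, 0, 0]
  ],
  "angular": [
    [0, 0, 0],
    [0, 0, 0],
    [0, 0, 0],
    [0, 0, 0],
    [0, 0, 0],
    [0, 0, 0],
    [0, 0, 0]
  ],
  "hand": [0, 0, 0, 0, 0, 0, 0]
}}

```text
clock: 17.8
position: [0.4452, -0.2032, 0.2157]
ee_rot: [0.0, 0.999, 0.037, -0.002]
contact_force: [-10.5, -0.4, 19.6]
width: 0.011
gripper_force: 108.5
```

```bash
python3 where.py
python3 - <<'E'
from h import *
from rim import rim
T=toolT(manip.get_state());c=T@[.092,0,.153,1]
for r in(.038,):
    b=rim(c[0],c[1],c[2],r,save="pics/w9.png");print((np.linalg.inv(T)@[*b,c[2],1]).round(4))
print("large",rim(.5375,-.1972,.051,.047))
E
```

```text
17.8 [ 0.4452 -0.2032  0.2157] yaw 0.0733 cup [ 0.536  -0.1967  0.0163] F [-10.5  -0.4  19.6] M [-0.23  1.44 -0.04] w 0.010981069751736777
rim [[33.2068, 0.5342, -0.1966, 0.65], [33.1687, 0.5352, -0.1966, 0.6389], [32.6579, 0.5342, -0.1956, 0.65], [32.652, 0.5352, -0.1956, 0.6389], [31.6125, 0.5342, -0.1976, 0.65], [30.0726, 0.5332, -0.1966, 0.6611]]
[ 9.02e-02 -3.00e-04  1.53e-01  1.00e+00]
rim [[28.8732, 0.5415, -0.2002, 0.5944], [28.5079, 0.5425, -0.2002, 0.5833], [28.5006, 0.5405, -0.2012, 0.6056], [27.9831, 0.5425, -0.1992, 0.5833], [27.8709, 0.5405, -0.2002, 0.6056], [27.8379, 0.5425, -0.1932, 0.5833]]
large [ 0.54166667 -0.19903333]
```

The moment puts the contact at the fingertips: they are pressing on the large cup's handle below. I'll release the medium cup so both settle, then look.

{"fn": "carry_out", "kwargs": {
  "linear": [
    [0, 0, 0],
    [0, 0, 0],
    [0, 0, 0],
    [0, 0, 0],
    [0, 0, 0],
    [0, 0, 0.02],
    [0, 0, 0.02]
  ],
  "angular": [
    [0, 0, 0],
    [0, 0, 0],
    [0, 0, 0],
    [0, 0, 0],
    [0, 0, 0],
    [0, 0, 0],
    [0, 0, 0]
  ],
  "hand": [0.25, 0.25, 0.4, 0.4, 0.4, 0.4, 0.4]
}}

```text
clock: 18.48
position: [0.4471, -0.2035, 0.2337]
ee_rot: [-0.0, 0.999, 0.035, -0.0]
contact_force: [-0.1, -0.2, -0.7]
width: 0.0345
gripper_force: 0.0
```

{"fn": "carry_out", "kwargs": {
  "linear": [
    [0, 0, 0.05],
    [0, 0, 0.06],
    [0, 0, 0.06],
    [0, 0, 0],
    [0, 0, 0]
  ],
  "angular": [
    [0, 0, 0],
    [0, 0, 0],
    [0, 0, 0],
    [0, 0, 0],
    [0, 0, 0]
  ],
  "hand": [0.4, 0.4, 0.4, 0.4, 0.4]
}}

```text
clock: 18.9
position: [0.4478, -0.204, 0.3207]
ee_rot: [0.001, 0.999, 0.035, 0.002]
contact_force: [0.0, -0.4, -0.4]
width: 0.0341
gripper_force: 0.0
```

```bash
python3 where.py
python3 - <<'E'
from h import *
from rim import rim
print("L",rim(.5375,-.1972,.051,.047,save="pics/w10.png").round(4))
print("M",rim(.5365,-.1972,.0555,.038).round(4))
E
```

```text
18.9 [ 0.4478 -0.204   0.3207] yaw 0.0707 cup [ 0.5405 -0.1981  0.1221] F [ 0.  -0.4 -0.4] M [ 0.03  0.01 -0.03] w 0.0340569116601203
rim [[36.2921, 0.5405, -0.1922, 1.0], [35.8682, 0.5405, -0.1912, 1.0], [35.8181, 0.5415, -0.1922, 1.0], [35.4035, 0.5425, -0.1922, 1.0], [35.0089, 0.5405, -0.1932, 1.0], [34.9247, 0.5415, -0.1912, 1.0]]
L [ 0.5412 -0.192 ]
rim [[38.7345, 0.5405, -0.1902, 1.0], [38.6911, 0.5405, -0.1912, 1.0], [38.6295, 0.5395, -0.1912, 1.0], [38.2018, 0.5395, -0.1902, 1.0], [37.4385, 0.5415, -0.1912, 1.0], [36.7095, 0.5415, -0.1902, 1.0]]
M [ 0.5405 -0.1907]
```

View pics/w10.png

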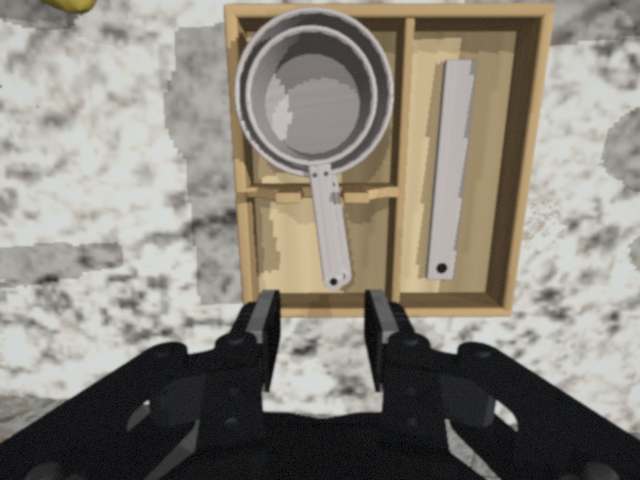

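Wrist view: medium is nested in large with the handles together. The pair has shifted to the well's far-left corner and yawed: rim centre ~(315,95), handle hole (333,281). I'll pinch both handles and move the pair back to the centre.

Run:
```python
from h import *
T=toolT(manip.get_state())
f=lambda x,y,z:ray("wrist",(x,y),z,T)
h=f(333,281,.0555);c=np.array([.5405,-.1912])
d=c-h[:2];psi=np.arctan2(d[1],d[0]);print(h,np.hypot(*d),psi,"TCP",c-.092*np.array([np.cos(psi),np.sin(psi)]))
a,b,e,g=f(226,4,.036),f(553,3,.036),f(511,316,.036),f(248,316,.036)
o=(a+b+e+g)[:2]/4;th=.07;print("tray",o,"well",o+np.array([.0415,.0440]),np.linalg.norm(a-b),np.linalg.norm(b-e))
```

```text
[ 0.42511728 -0.21084737  0.0555    ] 0.11704354563758455 0.1686622708881996 TCP [ 0.44980546 -0.20664347]
tray [ 0.49351761 -0.23993579] well [ 0.53501761 -0.19593579] 0.1931641686427152 0.20296587209757125
```

{"fn": "carry_out", "kwargs": {
  "linear": [
    [0.004, -0.005, -0.04],
    [0, 0, -0.06],
    [0, 0, -0.06],
    [0, 0, -0.04],
    [0, 0, -0.03],
    [0, 0, 0],
    [0, 0, 0]
  ],
  "angular": [
    [0, 0, 0.6],
    [0, 0, 0.6],
    [0, 0, 0],
    [0, 0, 0],
    [0, 0, 0],
    [0, 0, 0],
    [0, 0, 0]
  ],
  "hand": [0.4, 0.4, 0.4, 0.4, 0.4, 0.4, 0.4]
}}

```text
clock: 19.58
position: [0.4482, -0.2057, 0.2025]
ee_rot: [-0.001, 0.997, 0.083, -0.002]
contact_force: [0.7, 0.3, 0.3]
width: 0.0339
gripper_force: 0.0
```

{"fn": "carry_out", "kwargs": {
  "linear": [
    [0, 0, 0],
    [0, 0, 0],
    [0, 0, 0],
    [0, 0, 0]
  ],
  "angular": [
    [0, 0, 0],
    [0, 0, 0],
    [0, 0, 0],
    [0, 0, 0]
  ],
  "hand": [0, 0, 0, 0],
  "force": 30
}}

```text
clock: 19.92
position: [0.4491, -0.2064, 0.205]
ee_rot: [0.001, 0.997, 0.083, 0.001]
contact_force: [0.8, -1.1, -1.6]
width: 0.0135
gripper_force: 30.1
```

```bash
python3 where.py
```

```text
19.9167 [ 0.4491 -0.2064  0.205 ] yaw 0.1663 cup [ 0.5402 -0.1915  0.0062] F [ 0.8 -1.1 -1.6] M [-0.16  0.02 -0.04] w 0.013507769087804895
```

{"fn": "carry_out", "kwargs": {
  "linear": [
    [-0.002, 0.0015, 0],
    [-0.002, 0.0015, 0],
    [-0.002, 0.0015, 0],
    [-0.002, 0.0015, 0],
    [0, 0, 0],
    [0, 0, 0]
  ],
  "angular": [
    [0, 0, -0.3],
    [0, 0, -0.3],
    [0, 0, -0.3],
    [0, 0, -0.3],
    [0, 0, 0],
    [0, 0, 0]
  ],
  "hand": [0, 0, 0, 0, 0, 0]
}}

```text
clock: 20.42
position: [0.4449, -0.2032, 0.2045]
ee_rot: [0.0, 0.999, 0.035, 0.0]
contact_force: [-0.1, 1.7, 2.8]
width: 0.0133
gripper_force: 30.5
```

```bash
python3 where.py
```

```text
20.4167 [ 0.4449 -0.2032  0.2045] yaw 0.0703 cup [ 0.5368 -0.1968  0.0056] F [-0.1  1.7  2.8] M [ 0.09 -0.15  0.03] w 0.013318916012654851
```

{"fn": "carry_out", "kwargs": {
  "linear": [
    [0, 0, 0],
    [0, 0, 0],
    [0, 0, 0],
    [0, 0, 0.02],
    [0, 0, 0.05],
    [0, 0, 0.06],
    [0, 0, 0.06],
    [0, 0, 0]
  ],
  "angular": [
    [0, 0, 0],
    [0, 0, 0],
    [0, 0, 0],
    [0, 0, 0],
    [0, 0, 0],
    [0, 0, 0],
    [0, 0, 0],
    [0, 0, 0]
  ],
  "hand": [0.4, 0.4, 0.4, 0.4, 0.4, 0.4, 0.4, 0.4]
}}

```text
clock: 21.08
position: [0.4464, -0.2043, 0.3042]
ee_rot: [0.003, 0.999, 0.035, 0.004]
contact_force: [1.0, -0.5, -0.0]
width: 0.0342
gripper_force: 0.0
```

```bash
python3 where.py
python3 - <<'E'
from h import *
from rim import rim
print("L",rim(.5375,-.1972,.051,.047,save="pics/w11.png").round(4))
print("M",rim(.5365,-.1972,.0555,.038).round(4))
E
```

```text
21.0833 [ 0.4464 -0.2043  0.3042] yaw 0.0705 cup [ 0.5399 -0.1989  0.106 ] F [ 1.  -0.5 -0. ] M [ 0.03 -0.01  0.05] w 0.03415231670413398
rim [[36.8662, 0.5385, -0.1962, 1.0], [36.5634, 0.5375, -0.1962, 1.0], [36.1262, 0.5385, -0.1972, 1.0], [35.9952, 0.5375, -0.1972, 1.0], [35.7912, 0.5385, -0.1952, 1.0], [35.6322, 0.5395, -0.1962, 1.0]]
L [ 0.5383 -0.1964]
rim [[38.6925, 0.5375, -0.1952, 1.0], [38.6673, 0.5375, -0.1962, 1.0], [38.6057, 0.5365, -0.1962, 1.0], [38.49, 0.5365, -0.1952, 1.0], [37.5198, 0.5385, -0.1962, 1.0], [37.5039, 0.5385, -0.1952, 1.0]]
M [ 0.5375 -0.1957]
```

{"fn": "carry_out", "kwargs": {
  "linear": [
    [-0.007, 0.06, 0],
    [-0.007, 0.07, 0],
    [-0.007, 0.07, 0],
    [-0.007, 0.07, 0],
    [-0.007, 0.07, 0],
    [-0.007, 0.07, 0],
    [-0.007, 0.07, 0],
    [-0.007, 0.07, 0]
  ],
  "angular": [
    [0, 0, 0.14],
    [0, 0, 0.14],
    [0, 0, 0.14],
    [0, 0, 0.14],
    [0, 0, 0.14],
    [0, 0, 0.14],
    [0, 0, 0.14],
    [0, 0, 0.14]
  ],
  "hand": [0.6, 0.6, 0.6, 0.6, 0.6, 0.6, 0.6, 0.6]
}}

```text
clock: 21.85
position: [0.4155, 0.0733, 0.2976]
ee_rot: [-0.0, 0.997, 0.08, -0.002]
contact_force: [0.7, -0.4, -0.9]
width: 0.0513
gripper_force: 0.0
```

{"fn": "carry_out", "kwargs": {
  "linear": [
    [-0.007, 0.07, 0],
    [-0.007, 0.07, 0],
    [-0.007, 0.07, 0],
    [-0.007, 0.07, 0],
    [-0.007, 0.07, 0],
    [-0.007, 0.07, 0],
    [-0.007, 0.07, 0],
    [0, 0, 0]
  ],
  "angular": [
    [0, 0, 0.14],
    [0, 0, 0.14],
    [0, 0, 0.14],
    [0, 0, 0.14],
    [0, 0, 0.14],
    [0, 0, 0.14],
    [0, 0, 0.14],
    [0, 0, 0]
  ],
  "hand": [0.6, 0.6, 0.6, 0.6, 0.6, 0.6, 0.6, 0.6]
}}

```text
clock: 22.52
position: [0.3914, 0.3215, 0.2975]
ee_rot: [-0.001, 0.993, 0.121, -0.001]
contact_force: [0.9, -0.0, 0.3]
width: 0.0512
gripper_force: 0.0
```

```bash
python3 rim.py .484 .34 .046 .029 pics/w12.png; python3 where.py
```

```text
rim [[36.3856, 0.484, 0.341, 1.0], [36.2758, 0.483, 0.34, 1.0], [35.8336, 0.483, 0.341, 1.0], [35.8092, 0.482, 0.34, 1.0], [35.6242, 0.484, 0.34, 1.0], [33.8108, 0.483, 0.339, 1.0]]
[0.4832 0.3402]
22.5667 [0.3914 0.3191 0.2973] yaw 0.2429 cup [0.4801 0.341  0.098 ] F [-0.6 -0.  -0.3] M [-0.05 -0.   -0.  ] w 0.0511129153930433
```

{"fn": "carry_out", "kwargs": {
  "linear": [
    [0.005, -0.002, -0.04],
    [0, 0, -0.05],
    [0, 0, -0.04],
    [0, 0, -0.03],
    [0, 0, -0.008],
    [0, 0, 0],
    [0, 0, 0]
  ],
  "angular": [
    [0, 0, 0],
    [0, 0, 0],
    [0, 0, 0],
    [0, 0, 0],
    [0, 0, 0],
    [0, 0, 0],
    [0, 0, 0]
  ],
  "hand": [0.6, 0.6, 0.6, 0.6, 0.6, 0.6, 0.6]
}}

```text
clock: 23.15
position: [0.3949, 0.3152, 0.215]
ee_rot: [0.0, 0.993, 0.119, -0.0]
contact_force: [1.0, 0.3, 0.9]
width: 0.0515
gripper_force: 0.0
```

{"fn": "carry_out", "kwargs": {
  "linear": [
    [0, 0, 0],
    [0, 0, 0],
    [0, 0, 0],
    [0, 0, 0],
    [0, 0, 0],
    [0, 0, 0]
  ],
  "angular": [
    [0, 0, 0],
    [0, 0, 0],
    [0, 0, 0],
    [0, 0, 0],
    [0, 0, 0],
    [0, 0, 0]
  ],
  "hand": [0, 0, 0, 0, 0, 0],
  "force": 70
}}

```text
clock: 23.65
position: [0.3949, 0.316, 0.2156]
ee_rot: [-0.0, 0.993, 0.119, 0.0]
contact_force: [-0.4, 0.9, 1.1]
width: 0.011
gripper_force: 68.4
```

{"fn": "carry_out", "kwargs": {
  "linear": [
    [0, 0, 0.02],
    [0, 0, 0.04],
    [0, 0, 0.06],
    [0, 0, 0.06],
    [0, 0, 0],
    [0, 0, 0]
  ],
  "angular": [
    [0, 0, 0],
    [0, 0, 0],
    [0, 0, 0],
    [0, 0, 0],
    [0, 0, 0],
    [0, 0, 0]
  ],
  "hand": [0, 0, 0, 0, 0, 0]
}}

```text
clock: 24.15
position: [0.3952, 0.3161, 0.3074]
ee_rot: [-0.001, 0.993, 0.119, 0.002]
contact_force: [0.6, 0.5, -0.9]
width: 0.0105
gripper_force: 68.4
```

```bash
python3 where.py
python3 - <<'E'
from h import *
from rim import rim
T=toolT(manip.get_state())
for zz in(.167,.172,.160):
    c=T@[.092,0,zz,1]
    b=rim(c[0],c[1],c[2],.029,save="pics/w13.png",pr=False)
    print("cup centre in tool",(np.linalg.inv(T)@[*b,c[2],1]).round(4))
E
```

```text
24.15 [0.3952 0.3161 0.3074] yaw 0.2385 cup [0.4853 0.3383 0.1088] F [ 0.6  0.5 -0.9] M [-0.07  0.08  0.07] w 0.01047916247646814
cup centre in tool [ 0.0915 -0.0013  0.167   1.    ]
cup centre in tool [ 0.0902 -0.001   0.172   1.    ]
cup centre in tool [ 0.0888 -0.0032  0.16    1.    ]
```

{"fn": "carry_out", "kwargs": {
  "linear": [
    [0.007, -0.06, 0.01],
    [0.007, -0.07, 0.01],
    [0.007, -0.07, 0],
    [0.007, -0.07, 0],
    [0.007, -0.07, 0],
    [0.007, -0.07, 0],
    [0.007, -0.07, 0],
    [0.007, -0.07, 0]
  ],
  "angular": [
    [0, 0, -0.14],
    [0, 0, -0.14],
    [0, 0, -0.14],
    [0, 0, -0.14],
    [0, 0, -0.14],
    [0, 0, -0.14],
    [0, 0, -0.14],
    [0, 0, -0.14]
  ],
  "hand": [0, 0, 0, 0, 0, 0, 0, 0]
}}

```text
clock: 24.97
position: [0.422, 0.0392, 0.314]
ee_rot: [-0.0, 0.997, 0.074, -0.002]
contact_force: [2.0, -0.1, -1.1]
width: 0.0107
gripper_force: 68.5
```

{"fn": "carry_out", "kwargs": {
  "linear": [
    [0.007, -0.07, 0],
    [0.007, -0.07, 0],
    [0.007, -0.07, 0],
    [0.007, -0.07, 0],
    [0.007, -0.07, 0],
    [0.005, -0.07, 0],
    [0.005, -0.06, 0],
    [0, 0, 0]
  ],
  "angular": [
    [0, 0, -0.14],
    [0, 0, -0.14],
    [0, 0, -0.14],
    [0, 0, -0.14],
    [0, 0, -0.14],
    [0, 0, -0.14],
    [0, 0, -0.14],
    [0, 0, 0]
  ],
  "hand": [0, 0, 0, 0, 0, 0, 0, 0]
}}

```text
clock: 25.63
position: [0.446, -0.2042, 0.314]
ee_rot: [0.002, 0.999, 0.033, -0.0]
contact_force: [0.7, 0.5, -2.0]
width: 0.0104
gripper_force: 68.6
```

{"fn": "carry_out", "kwargs": {
  "linear": [
    [0, 0, -0.02],
    [0, 0, -0.03],
    [0, 0, 0],
    [0, 0, 0]
  ],
  "angular": [
    [0, 0, 0],
    [0, 0, 0],
    [0, 0, 0],
    [0, 0, 0]
  ],
  "hand": [0, 0, 0, 0]
}}

```text
clock: 25.97
position: [0.4444, -0.1977, 0.2884]
ee_rot: [-0.002, 0.999, 0.036, -0.002]
contact_force: [-0.4, -0.3, -0.1]
width: 0.0103
gripper_force: 68.6
```

```bash
python3 where.py
```

```text
25.9667 [ 0.4444 -0.1977  0.2884] yaw 0.0715 cup [ 0.5353 -0.1905  0.0891] F [-0.4 -0.3 -0.1] M [ 0.01 -0.03  0.06] w 0.010282970130792737
```

{"fn": "carry_out", "kwargs": {
  "linear": [
    [0.002, -0.008, 0],
    [0, 0, 0],
    [0, 0, 0],
    [0, 0, 0],
    [0, 0, 0]
  ],
  "angular": [
    [0, 0, 0],
    [0, 0, 0],
    [0, 0, 0],
    [0, 0, 0],
    [0, 0, 0]
  ],
  "hand": [0, 0, 0, 0, 0]
}}

```text
clock: 26.38
position: [0.4464, -0.2031, 0.2906]
ee_rot: [0.0, 0.999, 0.035, 0.0]
contact_force: [0.5, -0.1, 0.2]
width: 0.0103
gripper_force: 68.6
```

```bash
python3 where.py
```

```text
26.3833 [ 0.4464 -0.2031  0.2906] yaw 0.0706 cup [ 0.5383 -0.1967  0.0917] F [ 0.5 -0.1  0.2] M [-0.02  0.1   0.01] w 0.010259658266803657
```

{"fn": "carry_out", "kwargs": {
  "linear": [
    [0, 0, -0.03],
    [0, 0, -0.03],
    [0, 0, -0.03],
    [0, 0, -0.015],
    [0, 0, -0.008],
    [0, 0, 0],
    [0, 0, 0]
  ],
  "angular": [
    [0, 0, 0],
    [0, 0, 0],
    [0, 0, 0],
    [0, 0, 0],
    [0, 0, 0],
    [0, 0, 0],
    [0, 0, 0]
  ],
  "hand": [0, 0, 0, 0, 0, 0, 0]
}}

```text
clock: 26.97
position: [0.4466, -0.2033, 0.2341]
ee_rot: [0.0, 0.999, 0.035, 0.0]
contact_force: [0.6, 0.8, -0.7]
width: 0.0103
gripper_force: 68.6
```

```bash
python3 where.py
```

```text
26.9667 [ 0.4466 -0.2033  0.2341] yaw 0.0704 cup [ 0.5385 -0.197   0.0352] F [ 0.6  0.8 -0.7] M [-0.01  0.01 -0.03] w 0.01032405015903675
```

{"fn": "carry_out", "kwargs": {
  "linear": [
    [0, 0, -0.004],
    [0, 0, -0.002],
    [0, 0, 0]
  ],
  "angular": [
    [0, 0, 0],
    [0, 0, 0],
    [0, 0, 0]
  ],
  "hand": [0, 0, 0]
}}

```text
clock: 27.22
position: [0.4465, -0.2033, 0.2311]
ee_rot: [0.0, 0.999, 0.035, 0.0]
contact_force: [0.2, 0.6, -1.0]
width: 0.0101
gripper_force: 68.7
```

{"fn": "carry_out", "kwargs": {
  "linear": [
    [0, 0, 0],
    [0, 0, 0],
    [0, 0, 0],
    [0, 0, 0.02],
    [0, 0, 0.05],
    [0, 0, 0.06],
    [0, 0, 0.04],
    [0, 0, 0]
  ],
  "angular": [
    [0, 0, 0],
    [0, 0, 0],
    [0, 0, 0],
    [0, 0, 0],
    [0, 0, 0],
    [0, 0, 0],
    [0, 0, 0],
    [0, 0, 0]
  ],
  "hand": [0.4, 0.4, 0.4, 0.4, 0.4, 0.4, 0.4, 0.4]
}}

```text
clock: 27.88
position: [0.4477, -0.204, 0.3201]
ee_rot: [0.003, 0.999, 0.035, 0.004]
contact_force: [1.0, -0.5, 0.5]
width: 0.0342
gripper_force: 0.0
```

{"fn": "carry_out", "kwargs": {
  "linear": [
    [0, 0, 0],
    [0, 0, 0],
    [0, 0, 0],
    [0, 0, 0]
  ],
  "angular": [
    [0, 0, 0],
    [0, 0, 0],
    [0, 0, 0],
    [0, 0, 0]
  ],
  "hand": [0.4, 0.4, 0.4, 0.4]
}}

```text
clock: 28.22
position: [0.4459, -0.2029, 0.3145]
ee_rot: [-0.001, 0.999, 0.035, -0.001]
contact_force: [-0.4, -0.6, 0.4]
width: 0.0336
gripper_force: 0.0
```

```bash
python3 where.py
python3 - <<'E'
from h import *
from rim import rim
for n,z,r in(("L",.051,.047),("M",.0555,.038),("S",.060,.029)):
    print(n,rim(.5375,-.1972,z,r,save="pics/w14.png").round(4))
E
```

```text
28.2167 [ 0.4459 -0.2029  0.3145] yaw 0.0704 cup [ 0.5372 -0.1962  0.1153] F [-0.4 -0.6  0.4] M [-0.    0.01 -0.05] w 0.03362604476025615
rim [[36.6064, 0.5385, -0.1962, 1.0], [36.2085, 0.5375, -0.1962, 1.0], [35.8618, 0.5385, -0.1972, 1.0], [35.544, 0.5395, -0.1962, 1.0], [35.5359, 0.5375, -0.1972, 1.0], [35.3603, 0.5385, -0.1952, 1.0]]
L [ 0.5383 -0.1964]
rim [[37.0475, 0.5365, -0.1962, 1.0], [36.9437, 0.5365, -0.1952, 1.0], [36.8197, 0.5375, -0.1952, 1.0], [36.8042, 0.5375, -0.1962, 1.0], [35.8611, 0.5375, -0.1972, 1.0], [35.8256, 0.5385, -0.1962, 1.0]]
M [ 0.5373 -0.196 ]
rim [[38.5324, 0.5375, -0.1952, 1.0], [38.5165, 0.5365, -0.1952, 1.0], [38.4829, 0.5375, -0.1962, 1.0], [38.2237, 0.5365, -0.1962, 1.0], [38.2223, 0.5375, -0.1942, 1.0], [37.4291, 0.5385, -0.1952, 1.0]]
S [ 0.5373 -0.1954]
```

```bash
python3 -c "
from rig import manip
print(manip.sign_off())"
```

```text
the job is handed in; nothing more can be done
None
```

I handed the job in at about 28 s on the robot's clock. The three cups are nested in the well (rim centres within about 1 mm of each other) with the large outside, and the leveller lies flat in its compartment. The handles were lined up through the notch; I checked that from the pinched grip and the gripper's pose, with no picture afterwards. The timer, salt shaker and lemon were never touched, and the judging result was not shown.

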